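# Clear the hotplate, put the coffee pot on and set the selector to two dots

## Robot

A 6-joint arm with a two-finger parallel gripper is mounted at the origin on the work surface. World frame = base frame: x ahead of the robot, y to its left, z up, the work surface at z = 0. Lengths are in m, angles in rad, forces in N, time in s.
With the tool pointing down it reaches from about 0.35 to 0.925 m from the base axis. Payload 6.4 kg.
Tool frame: the origin (TCP) lies midway between the tips of the shut fingers; the grasp point (between the pads) lies 19 mm behind it (env.grip_depth is the distance from the TCP to the grasp point, in m); z points along the fingers, y is the line along which they close (so a half turn about z gives the same grasp; the last joint's range is limited). The gripper opens to 94 mm and grips with 3 to 60 N. Pads are 16 mm wide; open, the fingers measure 119 mm over their backs; the gripper's body (75 mm by 177 mm) begins 78 mm behind the grasp point.
Start: joints at [0.953, 0.245, 1.558, -0, 1.339, -0.174], TCP at [0.279, 0.587, 0.205] pointing down, gripper open.
Joint ranges: [-3.13, 3.13], [-1.02, 2.26], [0.13, 2.54], [-0.95, 4.09], [0.21, 2.88], [-2.74, 2.74]. Speed limits (rad/s): [2.57, 2.57, 3.14, 3.14, 3.14, 3.14].

## Interface

Orientations are given as a unit quaternion [x, y, z, w].
In Python, from workcell import get_obs, vision, ticket, env gives the robot as it stands.
- The arm moves only by the shell command python3 -m pendant 'ROWS' [FORCE]. ROWS is JSON, a list of rows, each a list of 3 entries, a list of its own where there are three numbers: the shift along the tool's x, y, z in cm, then the turn, a rotation vector about the tool's x, y, z in degrees, then the finger opening in cm, from 0 to 9.4. A call has 1 to 20 rows; each row is the pose to reach, as a shift and turn from the pose commanded when the call began, along the tool's axes at that moment; what a row does not reach only later rows make up. A row lasts 1/12 s, in which the tool goes at most 41.7 mm and 7.16 degrees, less where a joint would pass 70% of its speed; a pose out of reach is approached as far as the arm can. A call with a gripper value outside its range is refused whole. The fingers move at their own pace and stop on an object; FORCE is the grip in N (left out, the last holds). Time passes only in rows, so rows that repeat a pose let the fingers close. It gives the time, the measured TCP pose, the force, the opening and the grip force at its end, in the units of the state.
- get_obs(): the state, without advancing time (a new reading comes with each control period).
- vision.snapshot(name): name is "scene" or "top"; returns the picture (384x512x3 uint8, blue, green, red); there is no depth.
- vision.camera_info(name): a dict with "fov_y" (degrees; the focal length in pixels is half the picture's height over the tangent of half this angle, whatever the lens; pixels are square), "cx", "cy" (the principal point, pixels), "D" ([k1, k2, p1, p2, k3] as OpenCV has them; the pictures are not rectified), "view" (4x4, takes a point from world to camera coordinates). Camera axes: x right, y down, z forward; pixel columns grow to the right and rows downward; lengths in m; the calibration is good to about 2 mm. A picture is of the moment at which its call begins. camera_info takes no time and is no camera call.
- ticket.sign_off(): hands the job in; it is judged then, once.
The state is a dict: "clock": time; "joint_pos": joint angles; "joint_vel": joint speeds; "joint_torque": joint torques, N m; "eef_pos": TCP position; "tcp_rot": TCP orientation; "ft_force": force on the tool from outside, world axes, zero at the start; "wrist_torque": the same for the moment, N m; "grip_width": finger opening in m; "gripper_force": force on a finger pad.
Only numpy, scipy, OpenCV 4.12 (cv2) and the standard library are available. Lean on these libraries where they do the work, as an engineer would, in place of code of your own. Each camera call takes 0.05 s, during which the arm holds its last target. There are 200 camera calls.

## Task

Get the electric hotplate going for coffee: first put the wooden honey dipper that was left lying on it into the spoon rest, with its grooved head in the dish, then stand the long-handled coffee pot upright in the middle of the round plate with its handle out to one side, clear of the knob. Only when the pot stands there, turn the selector knob clockwise from off until it clicks into place at the two-dot mark and let go. Leave the other things on the ledge where they are.

Things in the scene. Friction and masses are not known exactly. Their poses are not given: they have to be found in the camera images.
- hotplate: Electric hotplate, fixed on the ledge: white box 320 (its x) by 260 (its y) mm, flat deck 60 mm above the ledge. Origin under the middle of the box at ledge height; its -x side is the front, towards the robot. On its own x axis: the round plate's centre at +60 mm, the selector's axis at -105 mm. A lead runs from its back to a white socket block 36 mm tall, 265 mm behind the origin.
- plate_centre (a point): Centre of the top face of the round cast-iron plate (180 mm across, 8 mm above the deck, 68 mm above the ledge).
- selector (a joint): Angle of the selector knob in rad, growing clockwise seen from above. It clicks into four places 40 degrees apart: 0 = off (ring mark), 0.698 = one dot, 1.396 = two dots, 2.094 = three dots (end stop). Starts at off. A sprung ball pulls it into the nearest place once let go; leaving a place takes about 0.07 N m, so it wants a firm grip.
- selector_grip (a point): On the knob's vertical axis, 27 mm above the deck (87 mm above the ledge). The knob is a black round skirt (60 mm across, 6 mm high) with an upright straight bar grip on it, 15 mm thick, 60 mm long, 6 to 33 mm above the deck. This point's x axis runs along the bar to its nose: the bar reaches 34 mm from the axis on the nose side (white line) and 26 mm on the other. At off the nose points to the round plate (hotplate +x). Dots are in rows on the deck around the knob.
- dipper: Wooden honey dipper, 152 mm long, 35 g, lying on the round plate at the start. Origin under the middle of its length at the height of what it lies on; x axis towards the head. Head: grooved, 30 mm thick, 38 mm long; handle 10 mm thick, ending in a 14 mm bead. It rests on head and bead.
- dipper_head (a point): Centre of the dipper's head, 56 mm ahead (+x) of the dipper's origin and 16 mm above what it lies on.
- dipper_grip (a point): Point on the axis of the dipper's handle where it is well gripped, 45 mm behind the head's centre, 13 mm above what it lies on (handle 10 mm thick here).
- pot: Steel coffee pot (cezve), empty, 0.18 to 0.34 kg, upright, 90 mm tall. Origin at the centre of its underside. Belly 88 mm across low down, straight round neck 58 mm across from 62 to 90 mm height. A long black handle leaves the neck along the pot's -x at 76 mm height and rises to 92 mm: 9 mm thick for the first 30 mm, then 17 mm.
- pot_neck (a point): On the pot's vertical axis, in the straight neck, 80 mm above its underside.
- pot_handle_tip (a point): End of the pot's handle, 146 mm from the pot's axis along its -x, 93 mm above its underside.
- spoon_rest: White ceramic spoon rest, loose, 0.38 kg: round dish 124 mm across the rim, 16 mm high, with a short tab to its -x. Origin at the centre of its underside.
- dish_centre (a point): Centre of the spoon rest's inner floor, 5 mm above the ledge; the floor is about 100 mm across, the rim stands 11 mm above it.
- spice_jar: Bystander: glass spice jar with screw lid, 54 mm across, 100 mm tall. Origin under its centre.
- funnel: Bystander: plastic funnel standing on its mouth, 100 mm across, 110 mm tall. Origin under its centre.
- measuring_cup: Bystander: steel measuring cup, 72 mm across, 55 mm tall, flat handle to its +x reaching 123 mm. Origin under its centre.
- mug: Bystander: white mug, 80 mm across, 92 mm tall. Origin under its centre.
- tea_tin: Bystander: tea tin, 80 mm across, 120 mm tall. Origin under its centre.
- wooden_spoon: Bystander: wooden spoon lying flat, 240 mm long along its x. Origin under its middle.
Things that resemble listed ones, but are neither listed nor needed, are in the scene too. There is more than one size of the dipper; the one meant has the size given above.

How it is judged:
On the way, in this order (a step that is already met when the one before it is completed fails the run):
1. the honey dipper lies released in the spoon rest, its head in the dish (horizontal distance between dipper_head and dish_centre below 0.042 m and z of dipper_head in the frame of dish_centre below 0.028 m and linear speed of dipper below 0.03 m/s and contact force between dipper and the fingers below 0.1 N), for 0.2 s.
2. the pot stands released, upright in the middle of the round plate, handle clear of the knob (horizontal distance between pot and plate_centre below 0.022 m and z of pot in the frame of plate_centre between -0.004 and 0.006 m and angle between pot's own z axis and vertical below 0.08 rad and horizontal distance between pot_handle_tip and selector_grip above 0.115 m and contact force between pot and the fingers below 0.1 N and linear speed of pot below 0.03 m/s), for 0.2 s.
3. the selector is clicked in at two dots (value of joint selector between 1.266 and 1.526 rad), for 0.3 s.
At the end, for the whole second after the job is handed in: Dipper at rest in the spoon rest, head's centre within 42 mm of the dish centre, under 28 mm over its floor; pot upright (0.08 rad) on the plate, within 22 mm of its centre, handle tip over 115 mm from the knob's axis; selector within 0.13 rad of two dots (1.396); all released and still (all of step 1 and all of step 2 and all of step 3 and velocity of joint selector between -0.1 and 0.1 rad/s); the robot touches nothing.
It fails at once if the selector is turned on while the pot does not stand on the round plate (value of joint selector above 0.45 rad and (horizontal distance between pot and plate_centre above 0.05 m or z of pot in the frame of plate_centre above 0.02 m)).
It fails at once if a bystander is shifted by more than 30 mm or knocked over (distance of any of spice_jar, funnel, measuring_cup, mug, tea_tin, wooden_spoon from where it was at the start of the episode above 0.03 m).
It also fails if it takes over 72 s, if anything falls off the work surface, if the arm or the gripper's body presses on something with over 40 N, if the wrist force passes 120 N, or if a joint passes its speed limit or range.

## Working session

There is one attempt and no reset: what is moved stays moved. The work goes in short steps, Python scripts to look and compute and a shell command to move; the robot and the scene stay as the last step left them, time stands still between calls to the robot, and variables do not carry over. Pictures are saved under pics/ and viewed, at most 10 in all, crops included, and the job is handed in when it is done.

```bash
mkdir -p pics; ls; python3 - <<'E'
from workcell import get_obs, vision, env
import cv2
for n in("scene","top"):
    im=vision.snapshot(n); cv2.imwrite(f"pics/{n}0.png",im); cv2.imwrite(f"pics/{n}0b.png",cv2.resize(im,(800,600),interpolation=cv2.INTER_CUBIC))
    print(n,vision.camera_info(n))
print(get_obs(),env.grip_depth)
E
```

```text
pics
scene {'fov_y': 48.05614211959022, 'cx': 252.66763163731412, 'cy': 187.75088835445175, 'D': array([-0.0502942,  0.       ,  0.       ,  0.       ,  0.       ]), 'view': array([[-0.64332533,  0.76551974, -0.01058492,  0.34910847],
       [ 0.53723009,  0.44153937, -0.71862843, -0.22357339],
       [-0.54545059, -0.46799841, -0.6953137 ,  1.62827426],
       [ 0.        ,  0.        ,  0.        ,  1.        ]])}
top {'fov_y': 47.104989088397744, 'cx': 257.9138859636762, 'cy': 187.64356747789864, 'D': array([-0.08956818,  0.        ,  0.        ,  0.        ,  0.        ]), 'view': array([[-2.64228640e-02, -9.99638746e-01, -4.92042959e-03,
         2.48256786e-02],
       [-9.89744240e-01,  2.68519355e-02, -1.40304355e-01,
         5.43070540e-01],
       [ 1.40385792e-01,  1.16272396e-03, -9.90096196e-01,
         1.60810892e+00],
       [ 0.00000000e+00,  0.00000000e+00,  0.00000000e+00,
         1.00000000e+00]])}
{'clock': 0.1, 'joint_pos': array([ 9.52901981e-01,  2.45736303e-01,  1.55886263e+00, -1.98247563e-05,
        1.33869430e+00, -1.74112827e-01]), 'joint_vel': array([ 0.0012064 , -0.00050827, -0.0035758 ,  0.00107477, -0.0002086 ,
        0.00039141]), 'joint_torque': array([ 1.06888938e-04, -4.16917133e+01, -3.15524769e+01,  6.87148352e-02,
        3.10242630e-02, -6.04575462e-05]), 'eef_pos': array([0.27877814, 0.5865957 , 0.20447647]), 'tcp_rot': array([ 2.20072107e-01,  9.75483236e-01, -7.88203656e-04, -3.19086699e-04]), 'ft_force': array([-0.29881075,  0.36647329, -0.54547522]), 'wrist_torque': array([-0.01957447,  0.04280206,  0.00967955]), 'gripper_force': 0.0, 'grip_width': 0.09411366390774654} 0.0188
```

View pics/top0b.png

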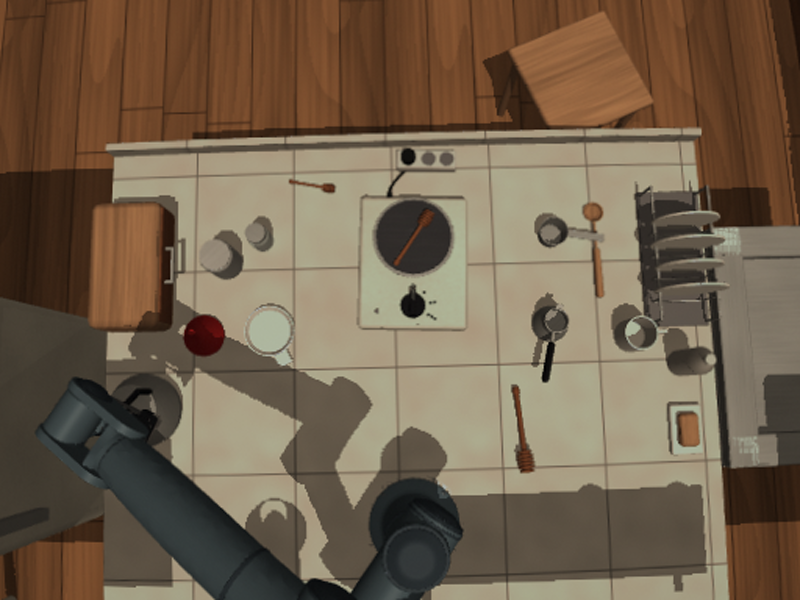

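View pics/scene0b.png

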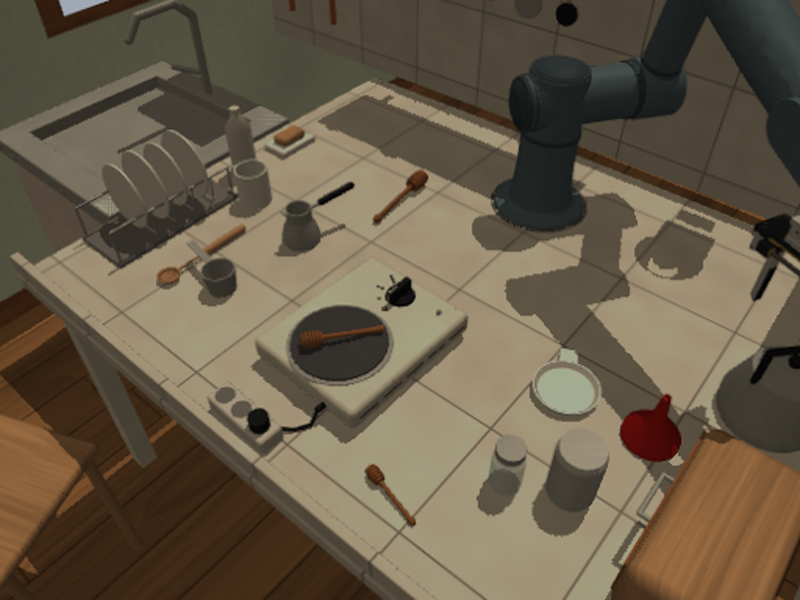

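Top view (800 px scale): dipper head is at (428,217) and its bead at (398,264), knob (413,303), pot (550,322) with its handle end at (547,380), dish (270,330). Next I'll take enlarged crops.

```bash
cat > h.py <<'E'
import numpy as np, cv2
from workcell import get_obs, vision, env
def cam(n):
    c=vision.camera_info(n); f=192/np.tan(np.radians(c['fov_y']/2))
    return np.array([[f,0,c['cx']],[0,f,c['cy']],[0,0,1]]),c['D'],c['view']
def toworld(n,uv,z):
    K,D,V=cam(n); p=cv2.undistortPoints(np.array([[uv]],float),K,D)[0,0]
    R,t=V[:3,:3],V[:3,3]; o=-R.T@t; d=R.T@np.array([p[0],p[1],1]); return o+d*(z-o[2])/d[2]
def proj(n,P):
    K,D,V=cam(n); return cv2.projectPoints(np.array(P,float).reshape(-1,3),cv2.Rodrigues(V[:3,:3])[0],V[:3,3],K,D)[0][:,0]
def crop(im,x0,y0,w,h,s,fn): cv2.imwrite(fn,cv2.resize(im[y0:y0+h,x0:x0+w],None,fx=s,fy=s,interpolation=cv2.INTER_CUBIC))
E
python3 - <<'E'
from h import *
crop(cv2.imread('pics/top0.png'),150,115,230,150,3.478,'pics/tc.png')
crop(cv2.imread('pics/scene0.png'),150,110,240,165,3.333,'pics/sc.png')
E
```

```text
(no output)
```

View pics/tc.png

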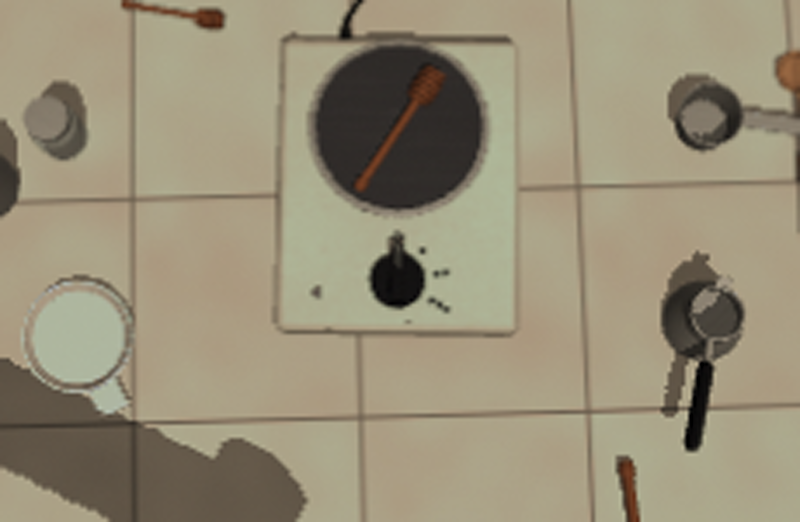

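View pics/sc.png

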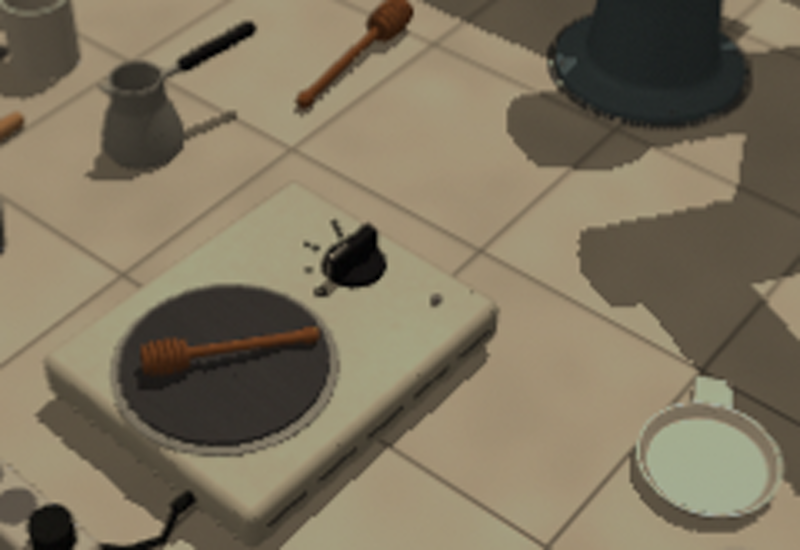

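Top crop: dipper head (427,84), bead (361,187), plate (400,127), knob (397,280), dish (79,334), pot rim (717,313), handle tip (692,448). Scene crop: head (163,355), bead (316,336), dish (709,459), pot rim (137,77), tip (253,28).

```bash
python3 - <<'E'
from h import *
T={'head':((427,84),.084),'bead':((361,187),.075),'plate':((400,127),.068),'skirt':((397,280),.066),'nose':((397,236),.093),'c1':((283,37),.06),'c2':((515,40),.06),'c3':((518,333),.06),'c4':((278,332),.06),'dish':((79,334),.016),'tab':((116,402),.01),'potrim':((717,313),.09),'tip':((692,448),.093)}
S={'head':((163,355),.084),'bead':((316,336),.075),'plate':((228,369),.068),'skirt':((354,263),.066),'dish':((709,459),.016),'potrim':((137,77),.09),'tip':((253,28),.093)}
for k,(p,z) in T.items():
    a=toworld('top',(np.array(p)+.5)/3.478-.5+[150,115],z); s=''
    if k in S: s=toworld('scene',(np.array(S[k][0])+.5)/3.333-.5+[150,110],z)[:2].round(4)
    print(k,a[:2].round(4),s)
from scipy.spatial.transform import Rotation as R
print(R.from_quat(get_obs()['tcp_rot']).as_matrix().round(3))
E
```

```text
head [ 0.7179 -0.0482] [ 0.7171 -0.0497]
bead [0.6102 0.0248] [0.6128 0.0294]
plate [ 0.6755 -0.0184] [ 0.6841 -0.0075]
skirt [ 0.5113 -0.0106] [ 0.5162 -0.0087]
nose [ 0.554  -0.0115] 
c1 [0.7808 0.1054] 
c2 [ 0.7705 -0.146 ] 
c3 [ 0.4523 -0.1365] 
c4 [0.4602 0.1163] 
dish [0.4676 0.3358] [0.4691 0.3401]
tab [0.3932 0.2968] 
potrim [ 0.4646 -0.3416] [ 0.4658 -0.3401]
tip [ 0.3262 -0.3076] [ 0.3296 -0.3034]
[[-0.903  0.429 -0.001]
 [ 0.429  0.903 -0.001]
 [ 0.    -0.002 -1.   ]]
```

```bash
cat >> h.py <<'E'
from scipy.spatial.transform import Rotation as Rot
def go(x,y,z,yang):
    "shift cm & turn deg to reach TCP xyz, tool down, finger line at world angle yang (mod 180)"
    o=get_obs(); R=Rot.from_quat(o['tcp_rot']).as_matrix()
    ya=np.degrees(np.arctan2(R[1,1],R[0,1])); d=(yang-ya+90)%180-90
    a=np.radians(ya+d); yv=np.array([np.cos(a),np.sin(a),0]); zv=np.array([0,0,-1.]); T=np.c_[np.cross(yv,zv),yv,zv]
    print('shift',(R.T@(np.array([x,y,z])-o['eef_pos'])*100).round(2),'turn',np.degrees(Rot.from_matrix(R.T@T).as_rotvec()).round(1),'ya',ya.round(1),'j6',o['joint_pos'][5].round(2),'clock',o['clock'])
E
python3 -c "
from h import *
go(.681,-.0228,.15,54.5)"
```

```text
shift [-62.49 -37.76   5.49] turn [-0.1 -0.  10.1] ya 64.6 j6 -0.17 clock 0.1
```

```bash
python3 -m pendant '[[[-62.5,-37.8,2],[0,0,10],4],[[-62.5,-37.8,2],[0,0,10],4],[[-62.5,-37.8,2],[0,0,10],4],[[-62.5,-37.8,2],[0,0,10],4],[[-62.5,-37.8,2],[0,0,10],4],[[-62.5,-37.8,2],[0,0,10],4],[[-62.5,-37.8,2],[0,0,10],4],[[-62.5,-37.8,2],[0,0,10],4],[[-62.5,-37.8,2],[0,0,10],4],[[-62.5,-37.8,2],[0,0,10],4],[[-62.5,-37.8,2],[0,0,10],4],[[-62.5,-37.8,2],[0,0,10],4],[[-62.5,-37.8,2],[0,0,10],4],[[-62.5,-37.8,2],[0,0,10],4],[[-62.5,-37.8,2],[0,0,10],4],[[-62.5,-37.8,2],[0,0,10],4],[[-62.5,-37.8,2],[0,0,10],4],[[-62.5,-37.8,5.5],[0,0,10],4],[[-62.5,-37.8,5.5],[0,0,10],4],[[-62.5,-37.8,5.5],[0,0,10],4]]'
python3 - <<'E'
from h import *
go(.681,-.0228,.0715,54.5)
im=vision.snapshot('scene'); crop(im,160,130,180,130,4.4,'pics/s1.png')
E
```

```text
clock: 1.77
eef_pos: [0.6796, -0.0234, 0.1469]
tcp_rot: [0.305, 0.952, -0.0, -0.003]
ft_force: [0.1, 1.3, -0.6]
grip_width: 0.04
gripper_force: 0.0
shift [-0.13  0.15  7.54] turn [-0.1 -0.3 -0. ] ya 54.5 j6 -1.15 clock 1.7667
```

View pics/s1.png

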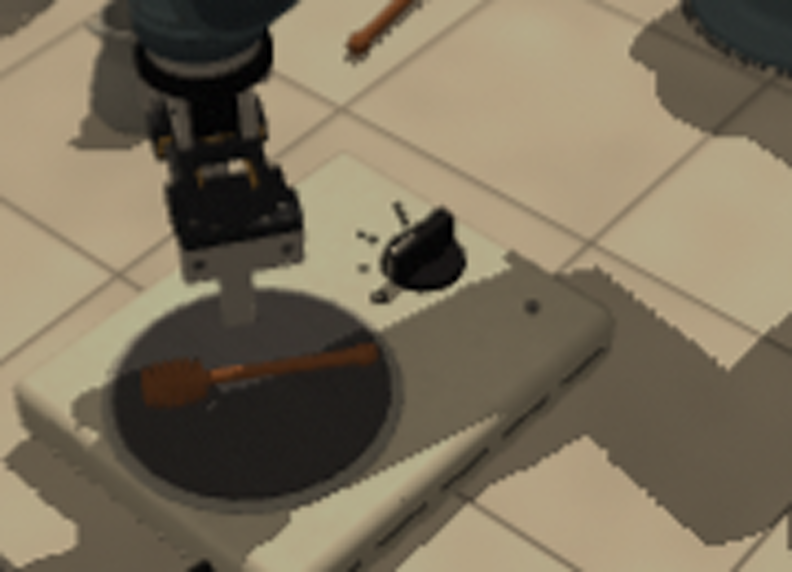

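The gripper is aligned over the dipper: fingers at (240,325), handle around (240,372). Descend and grip.

```bash
python3 -m pendant '[[[-0.1,0.1,4],[0,0,0],4],[[-0.1,0.1,6],[0,0,0],4],[[-0.1,0.1,7.4],[0,0,0],4],[[-0.1,0.1,7.4],[0,0,0],4],[[-0.1,0.1,7.4],[0,0,0],0],[[-0.1,0.1,7.4],[0,0,0],0],[[-0.1,0.1,7.4],[0,0,0],0],[[-0.1,0.1,7.4],[0,0,0],0],[[-0.1,0.1,7.4],[0,0,0],0]]' 12
python3 -c "
from h import *
go(.681,-.0228,.0715,54.5)"
```

```text
clock: 2.57
eef_pos: [0.6834, -0.0226, 0.0778]
tcp_rot: [0.304, 0.953, 0.0, 0.001]
ft_force: [1.0, -0.5, -0.5]
grip_width: 0.01
gripper_force: 0.0
shift [ 0.18 -0.16  0.63] turn [0.  0.1 0.1] ya 54.6 j6 -1.15 clock 2.5667
```

```bash
python3 -m pendant '[[[0,0,0],[0,0,0],3],[[0,0,0],[0,0,0],3],[[0,0,0.5],[0,0,0],3],[[0,0,0.5],[0,0,0],3],[[0,0,0.5],[0,0,0],3],[[0,0,0.5],[0,0,0],3]]' 12
python3 -c "
from h import *
go(.681,-.0228,.0715,54.5)"
```

```text
clock: 3.07
eef_pos: [0.6825, -0.0225, 0.0711]
tcp_rot: [0.304, 0.953, -0.0, -0.0]
ft_force: [0.2, -0.8, -0.0]
grip_width: 0.0299
gripper_force: 0.0
shift [ 0.1  -0.11 -0.04] turn [-0.  -0.   0.1] ya 54.6 j6 -1.15 clock 3.0667
```

```bash
python3 -m pendant '[[[0,0,0],[0,0,0],0],[[0,0,0],[0,0,0],0],[[0,0,0],[0,0,0],0],[[0,0,0],[0,0,0],0],[[0,0,0],[0,0,0],0],[[0,0,0],[0,0,0],0],[[0,0,-5],[0,0,0],0],[[0,0,-9],[0,0,0],0],[[0,0,-9],[0,0,0],0],[[0,0,-9],[0,0,0],0]]' 12
python3 - <<'E'
from h import *
go(.468,.338,.12,118)
im=vision.snapshot('scene'); crop(im,160,100,180,130,4.4,'pics/s2.png')
E
```

```text
clock: 3.9
eef_pos: [0.6854, -0.023, 0.1666]
tcp_rot: [0.304, 0.953, 0.0, 0.004]
ft_force: [0.1, 0.1, -1.8]
grip_width: 0.0096
gripper_force: 12.0
shift [38.67 16.8   4.41] turn [ -0.1   0.5 -63.4] ya 54.6 j6 -1.15 clock 3.9
```

View pics/s2.png

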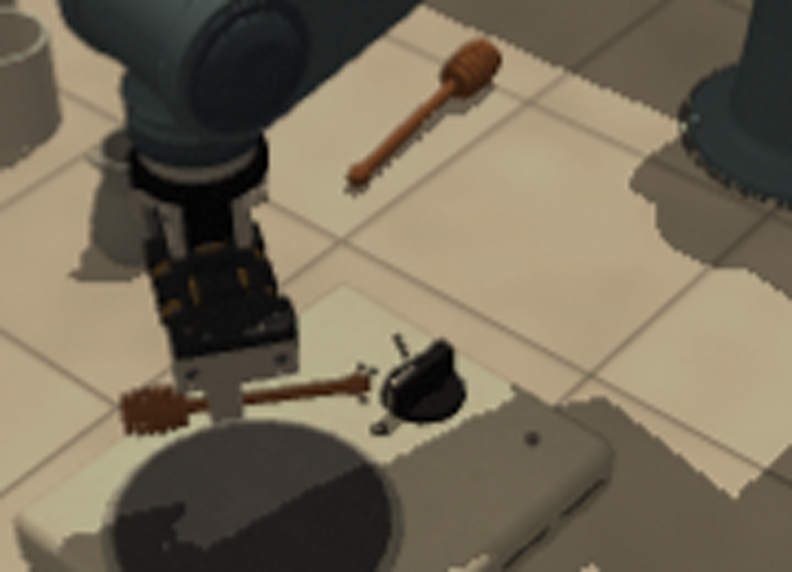

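```bash
python3 -c "
from h import *
go(.4385,.322,.166,118)"
```

```text
shift [39.95 13.88 -0.38] turn [ -0.    0.2 -63.4] ya 54.6 j6 -1.15 clock 3.95
```

```bash
python3 -m pendant '[[[40,13.9,0],[0,0,-63.4],0],[[40,13.9,0],[0,0,-63.4],0],[[40,13.9,0],[0,0,-63.4],0],[[40,13.9,0],[0,0,-63.4],0],[[40,13.9,0],[0,0,-63.4],0],[[40,13.9,0],[0,0,-63.4],0],[[40,13.9,0],[0,0,-63.4],0],[[40,13.9,0],[0,0,-63.4],0],[[40,13.9,0],[0,0,-63.4],0],[[40,13.9,0],[0,0,-63.4],0],[[40,13.9,0],[0,0,-63.4],0],[[40,13.9,0],[0,0,-63.4],0],[[40,13.9,3],[0,0,-63.4],0],[[40,13.9,6],[0,0,-63.4],0],[[40,13.9,9],[0,0,-63.4],0],[[40,13.9,10],[0,0,-63.4],0],[[40,13.9,10],[0,0,-63.4],0],[[40,13.9,10],[0,0,-63.4],0]]'
python3 - <<'E'
from h import *
go(.4385,.322,.0145,118)
im=vision.snapshot('scene'); crop(im,270,150,180,130,4.4,'pics/s3.png')
E
```

```text
clock: 5.45
eef_pos: [0.4377, 0.3218, 0.0613]
tcp_rot: [-0.241, 0.971, -0.0, -0.001]
ft_force: [-0.8, 0.4, -0.3]
grip_width: 0.0095
gripper_force: 12.0
shift [-0.08 -0.02  4.68] turn [-0.  -0.1 -0.1] ya 117.9 j6 -1.63 clock 5.45
```

View pics/s3.png

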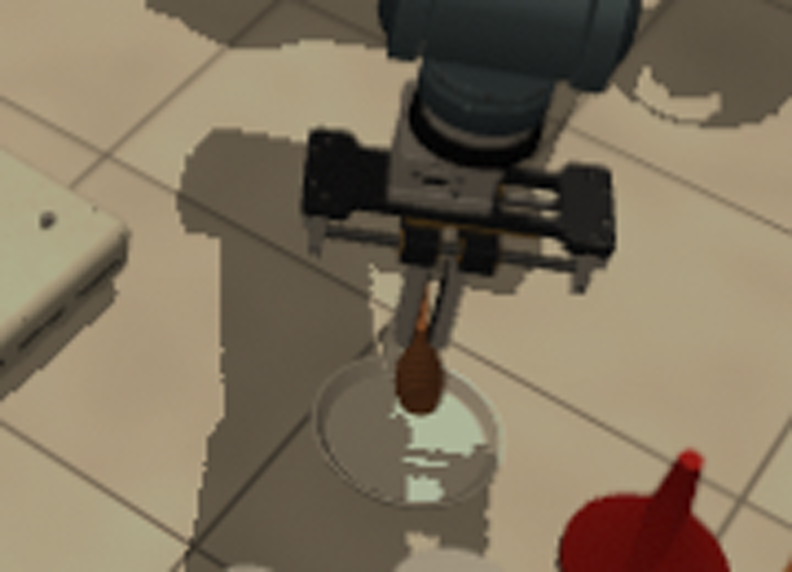

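The dipper is held above the dish with its head at (418,380). The dish is centred near (408,432), so going straight down puts the head near its centre.

```bash
python3 -m pendant '[[[-0.1,0,2],[0,0,0],0],[[-0.1,0,3.5],[0,0,0],0],[[-0.1,0,4.5],[0,0,0],0],[[-0.1,0,4.7],[0,0,0],0],[[-0.1,0,4.7],[0,0,0],0],[[-0.1,0,4.7],[0,0,0],0],[[-0.1,0,4.7],[0,0,0],2.4],[[-0.1,0,4.7],[0,0,0],2.4],[[-0.1,0,4.7],[0,0,0],2.4],[[-0.1,0,4.7],[0,0,0],2.4],[[-0.1,0,2.5],[0,0,0],2.4],[[-0.1,0,-2],[0,0,0],2.4],[[-0.1,0,-6],[0,0,0],2.4],[[-0.1,0,-10],[0,0,0],9],[[-0.1,0,-12],[0,0,0],9],[[-8,6,-12],[0,0,0],9],[[-12,12,-12],[0,0,0],9],[[-12,16,-12],[0,0,0],9]]'
python3 - <<'E'
from h import *
for i in range(1):
  im=vision.snapshot('scene'); crop(im,270,150,180,130,4.4,'pics/s4.png')
  cv2.imwrite('pics/t4.png',vision.snapshot('top'))
o=get_obs();print(o['eef_pos'],o['joint_pos'])
E
```

```text
clock: 7.0
eef_pos: [0.4685, 0.4441, 0.183]
tcp_rot: [-0.24, 0.971, 0.0, 0.002]
ft_force: [1.5, 0.1, 0.6]
grip_width: 0.0537
gripper_force: 0.0
[0.46627875 0.44706345 0.18110326] [ 5.88694142e-01  2.56458026e-01  1.58983651e+00  1.09325656e-03
  1.29456732e+00 -1.47453721e+00]
```

View pics/s4.png

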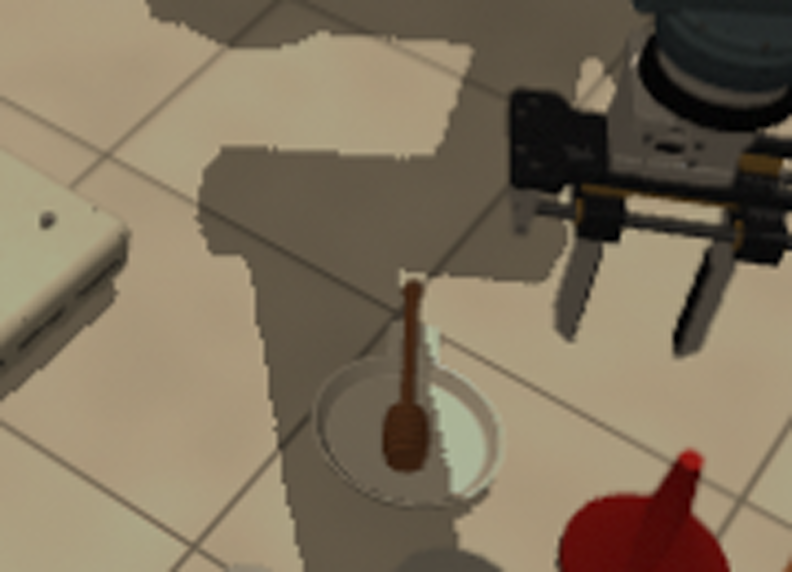

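Step 1 looks good: the head is at (405,437), central in the dish, with the handle over the tab. Next is the pot.

```bash
python3 -c "
from h import *
go(.465,-.341,.18,75.7)"
```

```text
shift [ 3.735e+01 -6.939e+01  1.000e-02] turn [ 0.1  0.  42.5] ya 118.2 j6 -1.47 clock 7.1
```

```bash
python3 -m pendant '[[[37.4,-69.4,0],[0,0,42.5],9.4],[[37.4,-69.4,0],[0,0,42.5],9.4],[[37.4,-69.4,0],[0,0,42.5],9.4],[[37.4,-69.4,0],[0,0,42.5],9.4],[[37.4,-69.4,0],[0,0,42.5],9.4],[[37.4,-69.4,0],[0,0,42.5],9.4],[[37.4,-69.4,0],[0,0,42.5],9.4],[[37.4,-69.4,0],[0,0,42.5],9.4],[[37.4,-69.4,0],[0,0,42.5],9.4],[[37.4,-69.4,0],[0,0,42.5],9.4],[[37.4,-69.4,0],[0,0,42.5],9.4],[[37.4,-69.4,0],[0,0,42.5],9.4],[[37.4,-69.4,0],[0,0,42.5],9.4],[[37.4,-69.4,0],[0,0,42.5],9.4],[[37.4,-69.4,0],[0,0,42.5],9.4],[[37.4,-69.4,0],[0,0,42.5],9.4],[[37.4,-69.4,0],[0,0,42.5],9.4],[[37.4,-69.4,0],[0,0,42.5],9.4],[[37.4,-69.4,0],[0,0,42.5],9.4],[[37.4,-69.4,0],[0,0,42.5],9.4]]'
python3 -m pendant '[[[0,0,0],[0,0,0],9.4],[[0,0,3.5],[0,0,0],9.4],[[0,0,5.5],[0,0,0],9.4],[[0,0,5.5],[0,0,0],9.4],[[0,0,5.5],[0,0,0],9.4]]'
python3 - <<'E'
from h import *
go(.465,-.341,.065,75.7)
im=vision.snapshot('scene'); crop(im,120,80,160,110,5,'pics/s5.png')
E
```

```text
clock: 8.77
eef_pos: [0.4604, -0.3514, 0.1816]
tcp_rot: [0.129, 0.992, -0.001, 0.0]
ft_force: [0.4, 0.3, 0.2]
grip_width: 0.0941
gripper_force: 0.0
clock: 9.18
eef_pos: [0.4613, -0.3435, 0.1257]
tcp_rot: [0.126, 0.992, 0.001, -0.001]
ft_force: [-0.3, -0.2, -0.1]
grip_width: 0.0944
gripper_force: 0.0
shift [-0.31  0.32  6.07] turn [ 0.1 -0.1 -0.2] ya 75.5 j6 -2.16 clock 9.1833
```

View pics/s5.png

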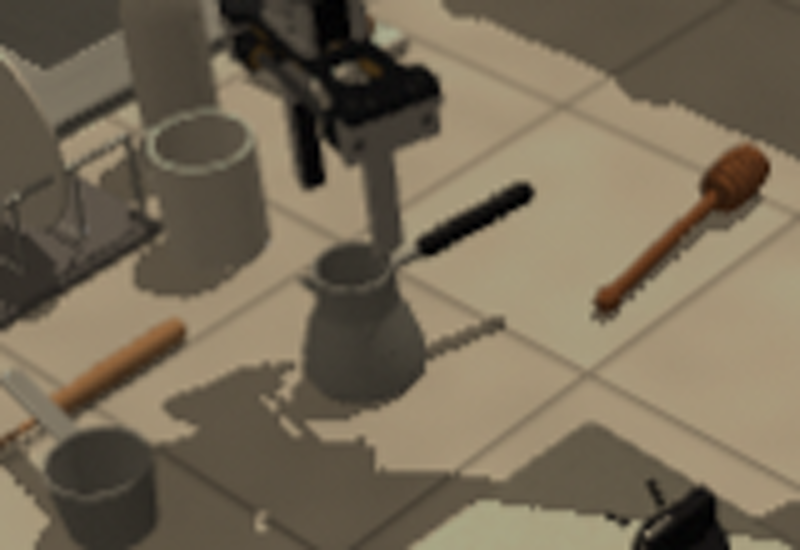

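The fingers at (312,185) and (388,250) straddle the rim centred at (352,265). Descend and grip.

```bash
python3 -m pendant '[[[-0.3,0.3,1],[0,0,0],9.4],[[-0.3,0.3,3.5],[0,0,0],9.4],[[-0.3,0.3,5.5],[0,0,0],9.4],[[-0.3,0.3,6],[0,0,0],9.4],[[-0.3,0.3,6],[0,0,0],9.4],[[-0.3,0.3,6],[0,0,0],4],[[-0.3,0.3,6],[0,0,0],4],[[-0.3,0.3,6],[0,0,0],4],[[-0.3,0.3,6],[0,0,0],4],[[-0.3,0.3,6],[0,0,0],4],[[-0.3,0.3,6],[0,0,0],4],[[-0.3,0.3,6],[0,0,0],4],[[-0.3,0.3,6],[0,0,0],4]]' 30
python3 -c "
from h import *
go(.676,-.017,.20,0)"
```

```text
clock: 10.32
eef_pos: [0.4658, -0.3433, 0.0669]
tcp_rot: [0.126, 0.992, -0.0, 0.0]
ft_force: [0.4, 1.1, 3.0]
grip_width: 0.0567
gripper_force: 30.0
shift [-12.17  36.86 -13.31] turn [ 0.   0.  75.5] ya 75.5 j6 -2.15 clock 10.3167
```

```bash
python3 -m pendant '[[[0,0,-4],[0,0,0],4],[[0,0,-8],[0,0,0],4],[[0,0,-12],[0,0,0],4],[[-12.2,36.9,-13],[0,0,75.5],4],[[-12.2,36.9,-13],[0,0,75.5],4],[[-12.2,36.9,-13],[0,0,75.5],4],[[-12.2,36.9,-13],[0,0,75.5],4],[[-12.2,36.9,-13],[0,0,75.5],4],[[-12.2,36.9,-13],[0,0,75.5],4],[[-12.2,36.9,-13],[0,0,75.5],4],[[-12.2,36.9,-13],[0,0,75.5],4],[[-12.2,36.9,-13],[0,0,75.5],4],[[-12.2,36.9,-13],[0,0,75.5],4],[[-12.2,36.9,-13],[0,0,75.5],4],[[-12.2,36.9,-13],[0,0,75.5],4],[[-12.2,36.9,-13],[0,0,75.5],4],[[-12.2,36.9,-13],[0,0,75.5],4],[[-12.2,36.9,-13],[0,0,75.5],4]]'
python3 - <<'E'
from h import *
go(.676,-.017,.135,0)
im=vision.snapshot('scene'); crop(im,150,90,190,140,4.2,'pics/s6.png')
cv2.imwrite('pics/t6.png',vision.snapshot('top'))
E
```

```text
clock: 11.82
eef_pos: [0.6756, -0.0177, 0.1961]
tcp_rot: [0.707, 0.707, -0.0, -0.0]
ft_force: [-0.9, -0.2, -3.3]
grip_width: 0.057
gripper_force: 30.0
shift [0.07 0.05 6.11] turn [-0.  0. -0.] ya -0.0 j6 -0.19 clock 11.8167
```

View pics/s6.png

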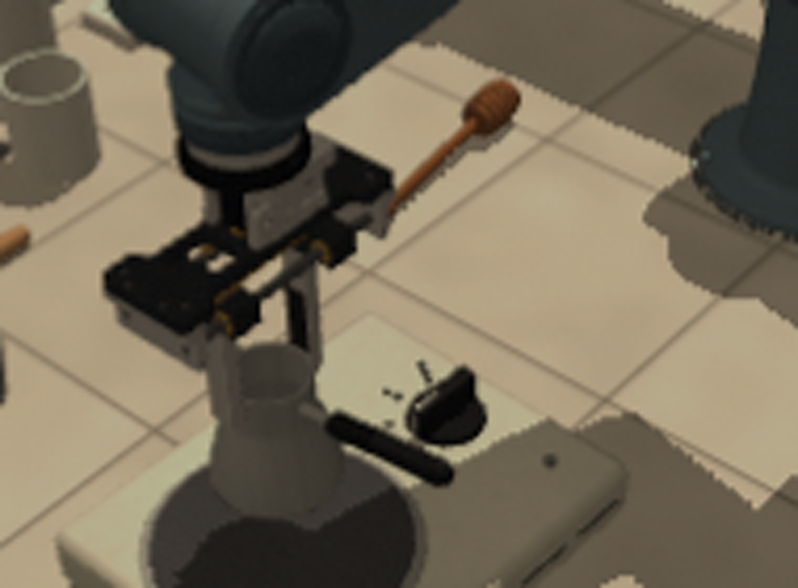

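Pot is held upright over the plate: rim (277,370), handle tip (440,472) pointing to +y, clear of the knob. I'll check the rim position before lowering.

```bash
python3 - <<'E'
from h import *
for p,z in(((277,370),.219),((445,473),.222)): print(toworld('scene',(np.array(p)+.5)/4.2-.5+[150,90],z))
E
```

```text
[ 0.67205683 -0.01384306  0.219     ]
[0.67627721 0.12457638 0.222     ]
```

```bash
python3 -m pendant '[[[0.2,0.2,3],[0,0,0],4],[[0.2,0.2,5],[0,0,0],4],[[0.2,0.2,5.7],[0,0,0],4],[[0.2,0.2,6],[0,0,0],4],[[0.2,0.2,6.1],[0,0,0],4],[[0.2,0.2,6.1],[0,0,0],4],[[0.2,0.2,6.1],[0,0,0],4]]'
```

```text
clock: 12.5
eef_pos: [0.6791, -0.0148, 0.137]
tcp_rot: [0.707, 0.707, 0.001, 0.001]
ft_force: [0.1, 0.4, -3.3]
grip_width: 0.0568
gripper_force: 30.0
```

```bash
python3 -m pendant '[[[0,0,0.2],[0,0,0],4],[[0,0,0.2],[0,0,0],4],[[0,0,0.2],[0,0,0],4]]'
```

```text
clock: 12.75
eef_pos: [0.6793, -0.0149, 0.1351]
tcp_rot: [0.707, 0.707, 0.001, 0.001]
ft_force: [1.2, 0.4, 1.4]
grip_width: 0.0568
gripper_force: 30.0
```

Contact: force went from -3.3 to +1.4 N. Release and rise.

```bash
python3 -m pendant '[[[0,0,0],[0,0,0],9],[[0,0,0],[0,0,0],9],[[0,0,0],[0,0,0],9],[[0,0,0],[0,0,0],9],[[0,0,0],[0,0,0],9],[[0,0,-2],[0,0,0],9],[[0,0,-6],[0,0,0],9],[[0,0,-10],[0,0,0],9],[[0,0,-12],[0,0,0],9],[[0,0,-12],[0,0,0],9]]'
python3 - <<'E'
from h import *
go(.511,-.0115,.20,88)
im=vision.snapshot('scene'); cv2.imwrite('pics/s7o.png',im); crop(im,150,130,190,140,4.2,'pics/s7.png')
cv2.imwrite('pics/t7.png',vision.snapshot('top'))
E
```

```text
clock: 13.58
eef_pos: [0.6812, -0.015, 0.2611]
tcp_rot: [0.707, 0.707, 0.003, 0.005]
ft_force: [0.5, 0.3, 1.1]
grip_width: 0.0897
gripper_force: 0.0
shift [  0.36 -17.09   5.91] turn [  0.4   0.6 -88. ] ya -0.0 j6 -0.19 clock 13.5833
```

View pics/s7.png

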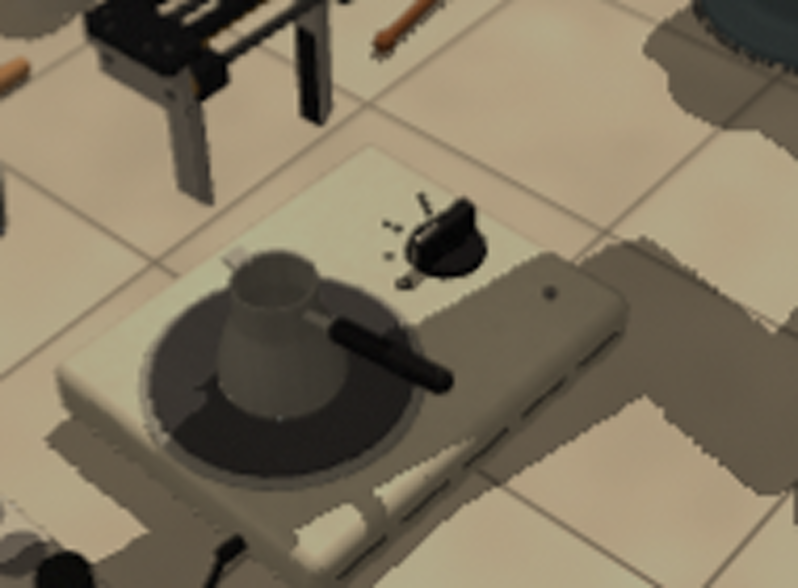

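```bash
python3 -m pendant '[[[0.4,-17.1,4],[0,0,-88],5],[[0.4,-17.1,4],[0,0,-88],5],[[0.4,-17.1,4],[0,0,-88],5],[[0.4,-17.1,4],[0,0,-88],5],[[0.4,-17.1,4],[0,0,-88],5],[[0.4,-17.1,4],[0,0,-88],5],[[0.4,-17.1,4],[0,0,-88],5],[[0.4,-17.1,4],[0,0,-88],5],[[0.4,-17.1,4],[0,0,-88],5],[[0.4,-17.1,4],[0,0,-88],5],[[0.4,-17.1,6],[0,0,-88],5],[[0.4,-17.1,8],[0,0,-88],5],[[0.4,-17.1,12],[0,0,-88],5],[[0.4,-17.1,14],[0,0,-88],5],[[0.4,-17.1,14],[0,0,-88],5],[[0.4,-17.1,14],[0,0,-88],5],[[0.4,-17.1,14],[0,0,-88],5]]'
python3 - <<'E'
from h import *
go(.511,-.0115,.0715,88)
im=vision.snapshot('scene'); cv2.imwrite('pics/s8o.png',im); crop(im,170,110,150,110,5.3,'pics/s8.png')
for p,z in(((277,281),.158),((442,380),.161)): print(toworld('scene',(np.array(p)+.5)/4.2-.5+[150,130],z))
E
```

```text
clock: 15.1
eef_pos: [0.5075, -0.0105, 0.1139]
tcp_rot: [0.018, 1.0, -0.0, 0.0]
ft_force: [-0.4, 0.4, 0.6]
grip_width: 0.0502
gripper_force: 0.0
shift [-0.36 -0.08  4.24] turn [-0.  0. -0.] ya 88.0 j6 -1.78 clock 15.1
[ 0.68070849 -0.01153665  0.158     ]
[0.68049475 0.12527518 0.161     ]
```

View pics/s8.png

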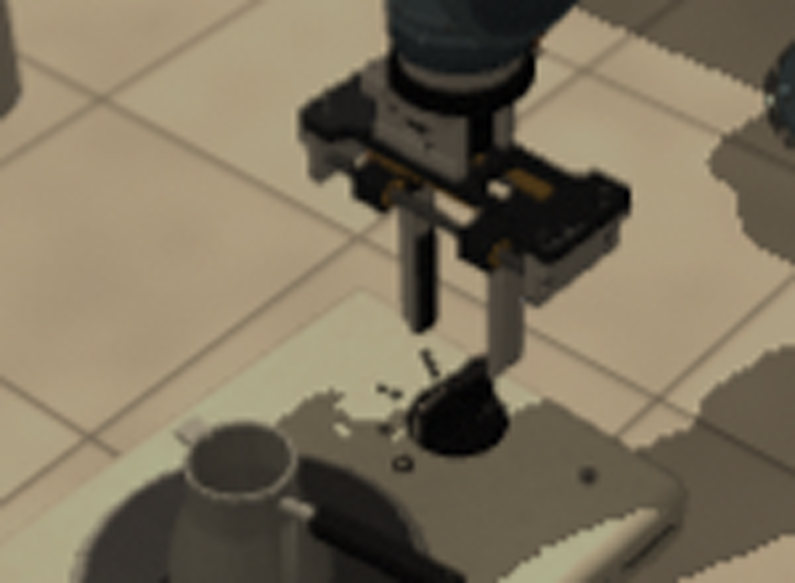

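Pot is within about 8 mm of the plate centre. The fingers straddle the knob at (420,325) and (505,365). I've now gone past the 10-picture limit (12 viewed), so from here I'll use numbers only.

```bash
python3 -m pendant '[[[-0.3,-0.1,2],[0,0,0],5],[[-0.3,-0.1,3.5],[0,0,0],5],[[-0.3,-0.1,4.1],[0,0,0],5],[[-0.3,-0.1,4.1],[0,0,0],5],[[-0.3,-0.1,4.1],[0,0,0],5],[[-0.3,-0.1,4.1],[0,0,0],0],[[-0.3,-0.1,4.1],[0,0,0],0],[[-0.3,-0.1,4.1],[0,0,0],0],[[-0.3,-0.1,4.1],[0,0,0],0],[[-0.3,-0.1,4.1],[0,0,0],0],[[-0.3,-0.1,4.1],[0,0,0],0],[[-0.3,-0.1,4.1],[0,0,0],0]]' 45
```

```text
clock: 16.15
eef_pos: [0.5103, -0.0105, 0.0727]
tcp_rot: [0.018, 1.0, 0.001, 0.0]
ft_force: [0.1, 5.0, 2.1]
grip_width: 0.0144
gripper_force: 45.0
```

Knob bar is gripped (14.4 mm wide). Turn clockwise 80°.

```bash
python3 -m pendant '[[[0,0,0],[0,0,5],0],[[0,0,0],[0,0,10],0],[[0,0,0],[0,0,15],0],[[0,0,0],[0,0,20],0],[[0,0,0],[0,0,25],0],[[0,0,0],[0,0,30],0],[[0,0,0],[0,0,35],0],[[0,0,0],[0,0,40],0],[[0,0,0],[0,0,45],0],[[0,0,0],[0,0,50],0],[[0,0,0],[0,0,55],0],[[0,0,0],[0,0,60],0],[[0,0,0],[0,0,65],0],[[0,0,0],[0,0,70],0],[[0,0,0],[0,0,75],0],[[0,0,0],[0,0,80],0],[[0,0,0],[0,0,80],0],[[0,0,0],[0,0,80],0],[[0,0,0],[0,0,80],0]]'
python3 -c "
from h import *
go(.511,-.0115,.0715,8);o=get_obs();print(o['wrist_torque'],o['grip_width'])"
```

```text
clock: 17.73
eef_pos: [0.5117, -0.0091, 0.0727]
tcp_rot: [0.657, 0.754, 0.003, -0.0]
ft_force: [6.3, 10.8, -2.6]
grip_width: 0.0143
gripper_force: 45.0
shift [-0.23 -0.1   0.12] turn [ 0.3 -0.3 -0.1] ya 7.9 j6 -0.38 clock 17.7333
[ 1.9190799  -0.98731191  0.05254957] 0.014290737299897903
```

Width is unchanged, so the bar followed the full 80°. Release, rise and retreat.

```bash
python3 -m pendant '[[[0,0,0],[0,0,0],5],[[0,0,0],[0,0,0],5],[[0,0,0],[0,0,0],5],[[0,0,0],[0,0,0],5],[[0,0,-2],[0,0,0],5],[[0,0,-6],[0,0,0],5],[[0,0,-10],[0,0,0],5],[[0,0,-14],[0,0,0],5],[[0,0,-18],[0,0,0],5],[[0,-4,-18],[0,0,0],5],[[-8,-8,-18],[0,0,0],5],[[-12,-12,-18],[0,0,0],5],[[-16,-12,-18],[0,0,0],5],[[-20,-12,-18],[0,0,0],5],[[-24,-12,-18],[0,0,0],5],[[-24,-12,-18],[0,0,0],5],[[-24,-12,-18],[0,0,0],5],[[-24,-12,-18],[0,0,0],5]]'
python3 - <<'E'
from h import *
im=vision.snapshot('top'); o=get_obs(); print(o['eef_pos'],o['joint_vel'].round(3))
# knob: dark pixels in metric patch at bar-top height 93 mm, sampled by projection, axis (0.511,-0.0115)
c=np.array([.511,-.0115]); g=np.linspace(-.05,.05,21)
P=[[c[0]+a,c[1]-b,.088] for a in g[::-1] for b in g]
uv=proj('top',P).astype(np.float32)
v=cv2.remap(im.max(2),uv[:,0].reshape(21,21),uv[:,1].reshape(21,21),cv2.INTER_LINEAR)
for r in v: print(' '.join('%3d'%x for x in r))
E
```

```text
clock: 19.23
eef_pos: [0.4239, -0.2681, 0.2521]
tcp_rot: [0.658, 0.753, -0.0, -0.001]
ft_force: [-0.1, 0.6, -0.5]
grip_width: 0.0498
gripper_force: 0.0
[ 0.4241599  -0.26637927  0.25209062] [ 0.042 -0.027  0.025  0.004  0.004  0.003]
192 191 190 190 190 190 189 189 189 179 152 179 189 189 190 189 191 192 192 192 193
193 191 191 191 190 189 189 190 189 148 112 120 177 189 189 191 192 191 192 193 195
192 191 191 190 189 189 190 189 189 148 110 135 180 190 191 193 192 190 191 193 195
192 192 190 190 189 190 189 190 190 185 169 184 192 190 189 190 190 191 192 193 193
191 191 190 190 190 190 190 190 177 165 165 173 189 190 176 107 159 192 192 194 193
189 191 192 191 190 190 182 143  86  55  52  72 121 174 180 123 168 192 194 181 158
190 191 193 193 190 179 104  43  23  21  23  23  27  71 121 138 178 193 194 142 119
191 190 191 190 181 110  29  17  18  18  15  12  12  13  41  91 127 158 129 119 116
193 191 191 192 148  37  12  11  10   9  10  12  14  14  20  44  68 113 111 110 105
191 192 192 190 130  12  13  15  16  18  20  30  73 120 116  92  93  80  56  74  58
190 190 190 180 104  19  2
[... 197 characters left out ...]
  10  28 100 116 116 117 117
192 192 190 191 162  59  19  21  22  19  16  12  11  11  15  75 113 116 116 116 116
190 191 190 190 190 119  35  22  22  18  11  11  11  10  43 101 105  94 112 115 115
191 192 191 191 191 178 107  32  14  11  11  11  18  39  87 111  77  40  80 103 117
192 191 192 191 191 190 156  94  67  49  38  55  83 106 112 115 107 103  64  72  97
192 192 193 193 178 137 121 114 112 109 106 110 115 115 114 116 116 114 106  81  65
193 193 184 153 131 117 115 114 115 116 116 115 116 115 115 117 117 116 116 113 111
192 186 141 117 116 116 117 117 116 116 117 116 115 115 115 115 116 116 115 115 116
173 123 100  99 100 101 101 102 102 103 104 105 105 105 104 106 107 107 107 108 109
```

The white nose line at row 9, columns 12–15 now points at the two-dot row (about 80° clockwise). The arm is clear of everything.

```bash
python3 -m pendant '[[[0,0,0],[0,0,0],5],[[0,0,0],[0,0,0],5],[[0,0,0],[0,0,0],5],[[0,0,0],[0,0,0],5]]'; python3 -c "
from workcell import ticket; print(ticket.sign_off())"
```

```text
clock: 19.62
eef_pos: [0.4249, -0.2648, 0.2526]
tcp_rot: [0.656, 0.755, 0.0, 0.0]
ft_force: [-0.2, 0.7, -0.5]
grip_width: 0.0497
gripper_force: 0.0
the job is handed in; nothing more can be done
None
```

I handed the job in at about 19.6 s, verdict not shown: the dipper's head is in the dish, the pot stood about 8 mm off the plate's centre with its handle clear (not rechecked after the knob turn), and the knob points at two dots; I viewed 12 pictures, two over the limit of 10.

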